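Lay the cutting guide flush along the chocolate slab

TASK

Take the aluminium cutting guide out of the wooden rack and first lay it flat on the bare counter, wooden grip up, at least 3 cm clear of the chocolate slab, and let go of it. Then take it again and bring it, still flat with the grip up, flush along the slab's long side that faces the robot, so that the guide covers that whole side, and leave it there. Do not shift the slab, and leave the tub, the scale and the tray of truffles alone.

Things in the scene. Friction and masses are not known exactly. Their poses are not given: they have to be found in the camera images.
- guide: aluminium plate 70 wide (x) x 260 long (y) x 6 thick (z), 0.33 kg; dark wooden grip bar along the middle of its upper face, 14 wide x 120 long x 20 high. Origin: centre of the plate's underside; +z out of the grip side. Starts on a long edge in the rack: +x down, y along the slot, grip level, away from the robot; lower edge 10 above the counter, upper edge 80; 28 of bare plate above the grip
- slab: loose slab of set dark chocolate, a sharp-edged block 110 (its x) x 180 long (its y) x 30 high, about 0.75 kg, lying on the counter. Origin: centre of its underside; z up. The long side that faces the robot is the one at its x = -55
- rack: fixed light-wood board rack, base 100 (its x) x 160 (its y) x 10 high, with four strips 22 high and 10 thick along its y (tops 32 above the counter) that leave three slots 10 wide at its x = -20, 0 and 20; the guide stands in the middle slot. Origin: centre of the underside
- tub: closed round red plastic tub, 128 across at the lid, 75 high. Origin: centre of the underside
- scale: flat red kitchen scale 140 x 190 x 22 high. Origin: centre of the underside
- tray: aluminium tray 160 x 260 x 18 high with chocolate truffles (33 high) in it. Origin: centre of the underside

How it is judged (in metres and radians):
On the way:
1. the guide lies flat on the counter, grip up, let go of and clear of the slab (angle between guide's own z axis and vertical below 0.06 rad and height (world z) of guide below 0.005 m and contact force between guide and the arm below 0.1 N and contact force between guide and the fingers below 0.1 N and contact force between guide and slab below 0.05 N and horizontal distance between guide and slab above 0.11 m and linear speed of guide below 0.02 m/s), for 0.2 s.
At the end, for the whole second after the job is handed in: Guide still and flat on the counter, grip up, long edge flush along the slab's long side that faces the robot: gap at most 2.5 mm, parallel within 1 degree, its middle within 40 mm of the side's middle, so it covers it. Slab within 12 mm of its start; tub, scale, tray within 20 mm (angle between guide's own z axis and vertical below 0.04 rad and height (world z) of guide below 0.004 m and x of guide in the frame of slab between -0.0925 and -0.088 m and y of guide in the frame of slab between -0.04 and 0.04 m and angle between the y axis of guide and the y axis of slab, either way round below 0.017 rad and linear speed of guide below 0.01 m/s and distance of slab from where it was at the start of the episode below 0.012 m); the robot touches nothing.
It fails at once if the slab is shifted (more than 20 mm) (distance of slab from where it was at the start of the episode above 0.02 m).
It fails at once if the tub is shifted (distance of tub from where it was at the start of the episode above 0.02 m).
It fails at once if the scale is shifted (distance of scale from where it was at the start of the episode above 0.02 m).
It fails at once if the tray is shifted (distance of tray from where it was at the start of the episode above 0.02 m).
It also fails if it takes over 58 s, if anything falls off the work surface, if the arm or the gripper's body presses on something with over 40 N, if the wrist force passes 120 N, or if a joint passes its speed limit or range.

ROBOT

A 7-joint arm with a two-finger parallel gripper is mounted at the origin on the work surface. World frame = base frame: x ahead of the robot, y to its left, z up, the work surface at z = 0. Lengths are in mm, angles in rad, forces in N, time in s.
With the tool pointing down it reaches from about 350 to 900 mm from the base axis. Payload 7.2 kg.
Tool frame: the origin (TCP) lies midway between the tips of the shut fingers; the grasp point (between the pads) lies 19 mm behind it; z points along the fingers, y is the line along which they close (so a half turn about z gives the same grasp; the last joint's range is limited). The gripper opens to 85 mm and grips with 20 to 120 N. Pads are 22 mm wide; open, the fingers measure 114 mm over their backs; the gripper's body (76 mm by 85 mm) begins 54 mm behind the grasp point. The pads swing forward as they close: fully open they stand 13 mm farther back than shut.
Start: joints at [-1.376, 0.411, -0.013, 1.596, 0.006, 1.134, -0.082], TCP at [162.375, 603.542, 231.297] pointing down, gripper open.
Joint ranges: [-2.95, 2.95], [-0.29, 1.99], [-1.47, 1.44], [0.14, 2.54], [-1.03, 4.17], [0.13, 1.85], [-2.86, 2.86]. Speed limits (rad/s): [2.39, 2.39, 3.01, 3.01, 3.14, 3.14, 3.14].

INTERFACE

Orientations are given as a unit quaternion [w, x, y, z].
In Python, from plant import r gives the robot as it stands.
- The arm moves only by the tool drive_tool, never from a script. Its argument "deltas" is a list of rows, each a list of 3 entries, a list of its own where there are three numbers: the shift along the tool's x, y, z in units of 50 mm (1.0 is 50 mm), then the turn, a rotation vector about the tool's x, y, z in units of 8 degrees (1.0 is 8 degrees), then the finger opening in mm, from 0 to 85.4. In form: [[[tx, ty, tz], [ax, ay, az], gripper], ...]. A call has 1 to 12 rows; each row shifts and turns the commanded pose from where the row before left it, along the tool's axes as they then stand; what a row does not reach is not made up. A row lasts 1/10 s, in which the tool goes at most 50 mm and 8.59 degrees, less where a joint would pass 70% of its speed; a pose out of reach is approached as far as the arm can. A call is refused whole if a number of a shift passes 1 or a number of a turn 1, either way. A call with a gripper value outside its range is refused whole. The fingers move at their own pace and stop on an object; the grip force is fixed at half the most. Time passes only in rows, so rows that do not move let the fingers close. It gives the time, the measured TCP pose, the force, the opening and the grip force at its end, in the units of the state.
- r.read_state(): the state, without advancing time (a new reading comes with each control period).
- r.capture(name): name is "scene" or "top" or "wrist"; returns (picture, depth): 420x560x3 uint8, red, green, blue; 420x560 float32, mm along the optical axis (not along the pixel's ray), 0 where there is no reading.
- r.camera_info(name): a dict with "vertical_fov" (degrees; the focal length in pixels is half the picture's height over the tangent of half this angle, whatever the lens; pixels are square), "cx", "cy" (the principal point, pixels), "rvec" (rotation vector, rad) and "tvec" (3), from world to camera coordinates, as OpenCV has them; the wrist camera has in their place "hand_eye" (4x4, takes a point from camera to tool coordinates, whose origin is the TCP and whose axes are the flange's). Camera axes: x right, y down, z forward; pixel columns grow to the right and rows downward; lengths in mm; the calibration is good to about 2 mm. A picture is of the moment at which its call begins: read the wrist's pose just before it. camera_info takes no time and is no camera call.
- r.finish_job(): hands the job in; it is judged then, once.
The state is a dict: "time": time; "joint_positions": joint angles; "qvel": joint speeds; "tau": joint torques, N m; "position": TCP position; "eef_rot": TCP orientation; "contact_force": force on the tool from outside, world axes, zero at the start; "moment": the same for the moment, N m; "gripper_width": finger opening in mm; "grasp_force": force on a finger pad.
Only numpy, scipy, OpenCV 4.12 (cv2) and the standard library are available. Lean on these libraries where they do the work, as an engineer would, in place of code of your own. Each camera call takes 0.05 s, during which the arm holds its last target. There are 200 camera calls.

## Working session

There is one attempt and no reset: what is moved stays moved. The work goes in short steps, Python scripts to look and compute and a tool call to move; the robot and the scene stay as the last step left them, time stands still between calls to the robot, and variables do not carry over. Pictures are saved under pics/ and viewed, at most 10 in all, crops included, and the job is handed in when it is done.

Besides the shell and the picture viewer there is one more tool, called as name(argument=value, ...) on one line, values as JSON. drive_tool: Moves the arm, as the interface text tells. Its arguments: {"type":"object","properties":{"deltas":{"type":"array"}},"required":["deltas"]}

```bash
ls; mkdir -p pics; cat > h.py <<'E'
import numpy as np, cv2
from scipy.spatial.transform import Rotation as R
from plant import r
def cap(name):
    s=r.read_state(); im,d=r.capture(name); return s,im,d
def world(name,s,d):
    i=r.camera_info(name); H,W=d.shape
    f=H/2/np.tan(np.radians(i["vertical_fov"])/2)
    v,u=np.mgrid[:H,:W].astype(float)
    P=np.stack([(u-i["cx"])/f*d,(v-i["cy"])/f*d,d],-1)
    if "rvec" in i:
        M=cv2.Rodrigues(np.array(i["rvec"],float))[0]; W_=(P-np.array(i["tvec"]).ravel())@M
    else:
        h=np.array(i["hand_eye"]); P=P@h[:3,:3].T+h[:3,3]
        q=s["eef_rot"]; W_=P@R.from_quat([q[1],q[2],q[3],q[0]]).as_matrix().T+np.array(s["position"])
    W_[d<=0]=np.nan
    return W_
def save(im,n): cv2.imwrite("pics/"+n+".png",im[...,::-1])
E
python3 - <<'E'
from h import *
print(r.read_state())
for n in("top","scene"):
    s,im,d=cap(n); save(im,n+"0"); np.savez(n+"0.npz",im=im,d=d,w=world(n,s,d)); print(r.camera_info(n))
print(r.camera_info("wrist"))
E
```

```text
pics
{'time': 0.0, 'joint_positions': array([-1.37618992,  0.411906  , -0.01271582,  1.59703827,  0.00558388,
        1.13431351, -0.08217151]), 'qvel': array([-4.25457199e-04, -2.63168141e-04, -3.23539842e-06,  2.29543224e-03,
        5.40575100e-04, -7.37344394e-04, -1.01123652e-03]), 'tau': array([-2.17357865e-04, -6.00624132e+01,  6.82118386e-01, -2.99434072e+01,
        1.38665840e-02,  1.02116412e-02,  2.91884703e-05]), 'position': array([162.27361785, 603.05009665, 230.45161329]), 'eef_rot': array([-5.71759207e-05,  1.31000672e-01,  9.91381945e-01, -8.12874016e-04]), 'contact_force': array([-0.30089341, -0.2605531 ,  0.66816219]), 'moment': array([0.04816717, 0.00107155, 0.07855177]), 'grasp_force': 0.0, 'gripper_width': 85.38715702530536}
{'vertical_fov': 52.64122907223213, 'cx': 280.5751781999798, 'cy': 203.61902204266912, 'rvec': array([ 2.21862175, -1.9840742 ,  0.21689267]), 'tvec': array([ -56.9368332 ,  656.71218881, 1543.63885274])}
{'vertical_fov': 47.471379153897246, 'cx': 280.8759815085673, 'cy': 213.50682174759072, 'rvec': array([ 1.39598257,  2.17459622, -0.89991736]), 'tvec': array([ 277.58735208, -387.92520778, 2151.18598664])}
{'vertical_fov': 63.33907975245908, 'cx': 277.1669572505195, 'cy': 212.6671584775746, 'hand_eye': array([[ 2.32824309e-05, -9.60145294e-01, -2.79501366e-01,
         7.06219130e+01],
       [ 9.99999407e-01, -2.82071250e-04,  1.05227321e-03,
         5.29913716e-01],
       [-1.08917447e-03, -2.79501225e-01,  9.60144718e-01,
        -1.42670704e+02],
       [ 0.00000000e+00,  0.00000000e+00,  0.00000000e+00,
         1.00000000e+00]])}
```

View pics/top0.png

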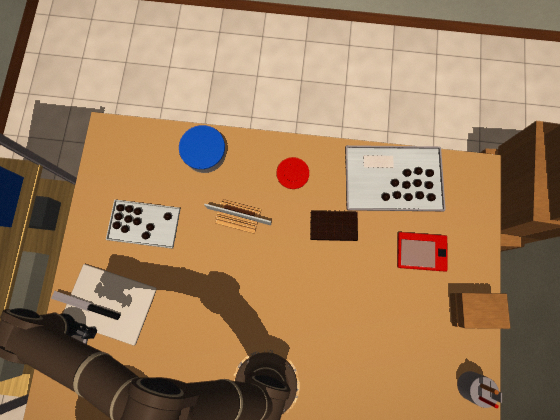

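View pics/scene0.png

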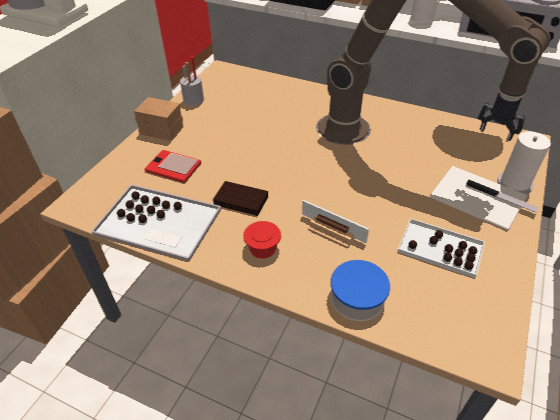

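The top view shows the guide at (238,213) in the rack, the slab at (333,225), red tub (292,173), tray (395,178) or (145,223), and scale (422,252). The scene view agrees: the grip faces away from the robot.

```bash
python3 - <<'E'
from h import *
for n in("top","scene"):
    z=np.load(n+"0.npz"); w=z["w"]; im=z["im"].astype(int)
    if n=="top":
        boxes=dict(slab=(300,200,368,250),guide=(200,195,275,232),tub=(270,150,315,195),tray=(340,140,448,216),blue=(172,120,232,176),tray2=(100,192,185,252),scale=(392,225,452,275))
    else: boxes=dict(slab=(205,175,275,220),guide=(295,195,375,250))
    for k,(a,b,c,e) in boxes.items():
        p=w[b:e,a:c].reshape(-1,3); col=im[b:e,a:c].reshape(-1,3)
        if n=="top" and k=="slab": print("counter z",np.nanmedian(w[270:300,300:340,2]))
        h=dict(slab=(18,45),guide=(55,95),tub=(60,95),tray=(10,45),scale=(12,30)).get(k,(10,100))
        m=(p[:,2]>h[0])&(p[:,2]<h[1]); q=p[m].astype(np.float32)
        rc=cv2.minAreaRect(q[:,:2].copy())
        print(n,k,len(q),"rect",np.round(rc[0],1),np.round(rc[1],1),round(rc[2],2),"mean",q.mean(0).round(1),"z95",np.percentile(q[:,2],95).round(1))
        if k=="guide":
            l=cv2.fitLine(q[:,:2].copy(),cv2.DIST_L2,0,.01,.01).ravel(); print("  line ang",np.degrees(np.arctan2(l[1],l[0])),l)
E
```

```text
counter z 0.7115805000835516
top slab 1359 rect [ 632.7 -215.8] [157.  221.1] 5.67 mean [ 607.8 -197.7   30.6] z95 37.3
top guide 211 rect [613.2 174.1] [258.1  25.7] 81.39 mean [605.8 175.5  73.2] z95 85.9
  line ang 81.44838 [1.4870039e-01 9.8888230e-01 6.0584503e+02 1.7548915e+02]
top tub 820 rect [785.8 -14.6] [124.7 125.2] 44.56 mean [785.1 -15.2  73.3] z95 79.6
top tray 1693 rect [ 815.5 -420.4] [309.2 428.5] 3.61 mean [ 808.8 -439.4   20.5] z95 35.5
top blue 1757 rect [855.5 355.7] [197.4 230.1] 7.52 mean [841.8 343.5  79.5] z95 90.0
top tray2 875 rect [543.5 553.6] [313.3 207.4] 84.04 mean [540.2 563.7  22.8] z95 34.4
top scale 1718 rect [ 552.2 -544.6] [170.7 191.8] 1.78 mean [ 544.9 -541.8   20.7] z95 27.4
scene slab 1076 rect [ 650.4 -200.4] [198.  208.6] 6.22 mean [ 615.4 -191.5   29.3] z95 35.0
scene guide 469 rect [615.9 176.2] [262.8  34.5] 82.58 mean [610.6 181.8  69.5] z95 82.2
  line ang 81.34404 [1.5050094e-01 9.8860985e-01 6.1059802e+02 1.8176166e+02]
```

drive_tool(deltas=[[[-0.6,-0.36,-0.08],[0,0,0],85],[[-0.6,-0.36,-0.08],[0,0,0],85],[[-0.6,-0.36,-0.08],[0,0,0],85],[[-0.6,-0.36,-0.08],[0,0,0],85],[[-0.6,-0.36,-0.08],[0,0,0],85],[[-0.6,-0.36,-0.08],[0,0,0],85],[[-0.6,-0.36,-0.08],[0,0,0],85],[[-0.6,-0.36,-0.08],[0,0,0],85],[[-0.6,-0.36,-0.08],[0,0,0],85],[[-0.6,-0.36,-0.08],[0,0,0],85],[[-0.6,-0.36,-0.08],[0,0,0],85],[[-0.6,-0.36,-0.08],[0,0,0],85]])

```text
time: 1.3
position: [454.5, 300.1, 279.2]
eef_rot: [-0.0, 0.131, 0.991, -0.0]
contact_force: [0.1, 1.3, -0.2]
gripper_width: 84.8
grasp_force: 0.0
```

drive_tool(deltas=[[[-0.6,-0.36,-0.08],[0,0,0],85],[[-0.6,-0.36,-0.08],[0,0,0],85],[[-0.6,-0.36,-0.08],[0,0,0],85],[[-0.6,-0.36,-0.08],[0,0,0],85],[[-0.6,-0.36,-0.08],[0,0,0],85],[[-0.6,-0.36,-0.08],[0,0,0],85]])

```text
time: 1.9
position: [600.3, 149.3, 303.1]
eef_rot: [-0.0, 0.131, 0.991, -0.0]
contact_force: [0.2, 0.3, -0.5]
gripper_width: 85.2
grasp_force: 0.0
```

drive_tool(deltas=[[[0,0,0],[0,0,0.95],85],[[0,0,0],[0,0,0.95],85],[[0,0,0],[0,0,0.95],85],[[0,0,0],[0,0,0.95],85],[[0,0,0],[0,0,0.95],85],[[0,0,0],[0,0,0.95],85],[[0,0,0],[0,0,0.95],85],[[0,0,0],[0,0,0.95],85],[[0,0,0],[0,0,0.95],85],[[0,0,0],[0,0,0.95],85],[[0,0,0],[0,0,0.95],85],[[0,0,0],[0,0,0],85]])

```text
time: 3.1
position: [599.4, 150.5, 302.8]
eef_rot: [-0.0, 0.759, 0.651, -0.0]
contact_force: [0.7, 0.5, -0.1]
gripper_width: 84.9
grasp_force: 0.0
```

```bash
python3 - <<'E'
from h import *
s,im,d=cap("wrist"); w=world("wrist",s,d); save(im,"w1"); np.savez("w1.npz",im=im,d=d,w=w)
p=w.reshape(-1,3); print("joints",s["joint_positions"].round(3))
m=(p[:,2]>68)&(p[:,2]<90)&(abs(p[:,0]-605)<60); q=p[m].astype(np.float32)
rc=cv2.minAreaRect(q[:,:2].copy()); l=cv2.fitLine(q[:,:2].copy(),cv2.DIST_HUBER,0,.01,.01).ravel()
print(len(q),rc,np.degrees(np.arctan2(l[1],l[0])),q.min(0),q.max(0),q.mean(0))
for y in range(50,310,30):
    k=q[abs(q[:,1]-y)<8]
    if len(k): print(y,len(k),k.mean(0).round(1),k[:,2].max().round(1))
m=(p[:,2]>33)&(p[:,2]<56)&(abs(p[:,0]-620)<60);q=p[m];print("mid",len(q),q.min(0).round(1),q.max(0).round(1))
E
```

```text
joints [-0.738  0.381  0.576  1.545 -0.213  1.28  -0.286]
1438 ((606.3584594726562, 178.16600036621094), (259.4035339355469, 5.657177925109863), 81.4698257446289) 81.50701 [585.26227   50.02034   77.395584] [628.3236  306.55164  82.37311] [608.3894  190.06938  80.00607]
50 35 [588.2  53.8  79.8] 81.3
80 66 [592.2  79.9  79.8] 81.7
110 80 [596.3 110.3  80. ] 82.0
140 87 [600.7 140.1  79.8] 81.3
170 90 [605.3 170.1  79.9] 81.9
200 95 [609.8 200.   80. ] 82.2
230 100 [614.4 230.1  79.9] 81.5
260 103 [618.9 259.9  80.1] 82.0
290 108 [623.5 290.   80.1] 82.2
mid 2151 [562.7 102.2  33. ] [650.5 262.6  54.8]
```

View pics/w1.png

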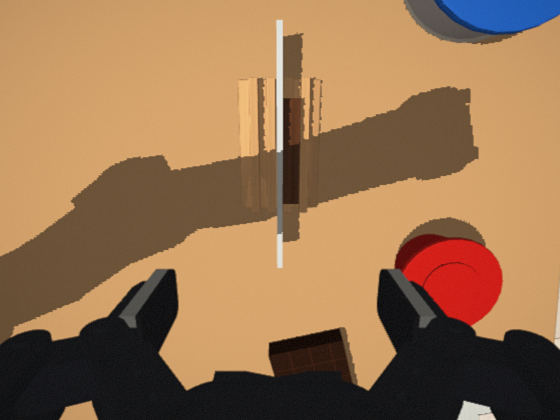

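The wrist view shows the plate edge-on at column 280, with rows 20–267 covering its 260 mm length, grip on the right (away). The measured top edge is at z = 80 and length at 259, matching the given sizes.

drive_tool(deltas=[[[0.3,0.03,0],[0,0,-0.03],85],[[0.27,0.024,0],[0,0,0],85],[[0,0,0.7],[0,0,0],85],[[0,0,0.7],[0,0,0],85],[[0,0,0.7],[0,0,0],85],[[0,0,0.7],[0,0,0],85],[[0,0,0.7],[0,0,0],85],[[0,0,0.5],[0,0,0],85],[[0,0,0.4],[0,0,0],85],[[0,0,0.3],[0,0,0],85],[[0,0,0.22],[0,0,0],85],[[0,0,0],[0,0,0],85]])

```text
time: 4.35
position: [605.9, 178.6, 55.9]
eef_rot: [-0.0, 0.757, 0.654, -0.001]
contact_force: [0.2, 0.4, 0.6]
gripper_width: 85.2
grasp_force: 0.0
```

drive_tool(deltas=[[[0,0,0],[0,0,0],85],[[0,0,0],[0,0,0],40],[[0,0,0],[0,0,0],20],[[0,0,0],[0,0,0],3],[[0,0,0],[0,0,0],0],[[0,0,0],[0,0,0],0],[[0,0,0],[0,0,0],0],[[0,0,0],[0,0,0],0]])

```text
time: 5.15
position: [606.6, 178.3, 57.6]
eef_rot: [-0.0, 0.757, 0.653, 0.0]
contact_force: [-1.1, -0.1, 2.5]
gripper_width: 4.8
grasp_force: 59.6
```

drive_tool(deltas=[[[0,0,-0.2],[0,0,0],0],[[0,0,-0.4],[0,0,0],0],[[0,0,-0.5],[0,0,0],0],[[0,0,-0.6],[0,0,0],0],[[0,0,-0.6],[0,0,0],0],[[0,0,-0.6],[0,0,0],0],[[0,0,-0.6],[0,0,0],0],[[0,-0.5,0],[0,0,0],0],[[0,-0.5,0],[0,0,0],0],[[0,-0.5,0],[0,0,0],0],[[0,-0.5,0],[0,0,0],0],[[0,0,0],[0,0,0],0]])

```text
time: 6.35
position: [504.2, 193.4, 232.1]
eef_rot: [-0.001, 0.756, 0.654, -0.001]
contact_force: [0.1, -0.2, -3.7]
gripper_width: 4.7
grasp_force: 59.5
```

drive_tool(deltas=[[[0,0,0],[-0.7,0,0],0],[[0,0,0],[-0.7,0,0],0],[[0,0,0],[-0.7,0,0],0],[[0,0,0],[-0.7,0,0],0],[[0,0,0],[-0.7,0,0],0],[[0,0,0],[-0.7,0,0],0],[[0,0,0],[-0.7,0,0],0],[[0,0,0],[-0.7,0,0],0],[[0,0,0],[-0.7,0,0],0],[[0,0,0],[-0.7,0,0],0],[[0,0,0],[-0.5,0,0],0],[[0,0,0],[0,0,0],0]])

```text
time: 7.55
position: [506.7, 188.8, 229.6]
eef_rot: [0.357, 0.671, 0.578, 0.297]
contact_force: [0.4, -0.5, -4.5]
gripper_width: 4.6
grasp_force: 60.2
```

```bash
python3 - <<'E'
from h import *
s,im,d=cap("scene"); save(im,"s2"); q=s["eef_rot"]; print(s["joint_positions"].round(3),s["position"],R.from_quat([q[1],q[2],q[3],q[0]]).as_matrix().round(3))
E
```

```text
[-1.468  0.154  0.56   2.458  1.575  0.742 -2.436] [506.70393889 188.79429668 229.59372716] [[ 0.154  0.564  0.811]
 [ 0.988 -0.076 -0.135]
 [-0.014  0.822 -0.569]]
```

View pics/s2.png

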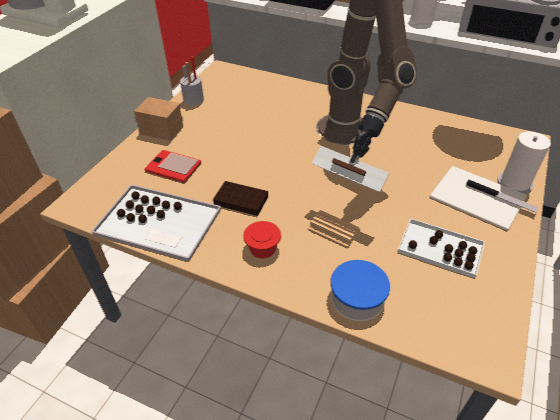

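The plate hangs grip-up, tilted by about 35° in front of the rack (scene pixel 350,168), well held. Next I lower it.

drive_tool(deltas=[[[0,-0.36,0.204],[0,0,0],0],[[0,-0.36,0.204],[0,0,0],0],[[0,-0.36,0.204],[0,0,0],0],[[0,-0.36,0.204],[0,0,0],0],[[0,-0.36,0.204],[0,0,0],0],[[0,-0.36,0.204],[0,0,0],0],[[0,-0.36,0.204],[0,0,0],0],[[0,-0.36,0.204],[0,0,0],0],[[0,0,0],[0,0,0],0]])

```text
time: 8.5
position: [498.4, 181.5, 93.5]
eef_rot: [0.366, 0.667, 0.583, 0.286]
contact_force: [0.1, -0.9, -5.0]
gripper_width: 4.8
grasp_force: 60.2
```

```bash
python3 - <<'E'
from h import *
s=r.read_state(); q=s["eef_rot"]; print(s["joint_positions"].round(3),s["position"],R.from_quat([q[1],q[2],q[3],q[0]]).as_matrix().round(3))
E
```

```text
[-0.575  0.576 -0.476  2.485  1.868  1.159 -2.845] [498.4386126  181.54484052  93.47910948] [[ 0.157  0.568  0.808]
 [ 0.987 -0.052 -0.155]
 [-0.046  0.822 -0.568]]
```

drive_tool(deltas=[[[-0.02,0.33,-0.23],[0,0,0],0],[[-0.02,0.33,-0.23],[0,0,0],0],[[0,0,0],[-0.04,0.66,-0.45],0],[[0,0,0],[-0.04,0.66,-0.45],0],[[0,0,0],[-0.04,0.66,-0.45],0],[[0,0,0],[-0.04,0.66,-0.45],0],[[0,0,0],[-0.04,0.66,-0.45],0],[[0,0,0],[-0.04,0.66,-0.45],0],[[0,0,0],[0,0,0],0],[[0,0,0],[0,0,0],0]])

```text
time: 9.5
position: [477.0, 217.3, 56.0]
eef_rot: [0.308, 0.488, 0.772, 0.268]
contact_force: [1.1, -0.1, 0.2]
gripper_width: 4.6
grasp_force: 60.4
```

```bash
cat > st.py <<'E'
from h import *
s=r.read_state(); q=s["eef_rot"]; print(s["time"],s["joint_positions"].round(3),s["position"].round(1));print(R.from_quat([q[1],q[2],q[3],q[0]]).as_matrix().round(3))
E
python3 st.py
```

```text
9.5 [ 0.221  1.155 -1.387  2.535  2.169  1.627 -1.954] [477.  217.3  56. ]
[[-0.334  0.587  0.737]
 [ 0.918  0.38   0.113]
 [-0.214  0.714 -0.666]]
```

```bash
cat > kin.py <<'E'
import numpy as np, itertools
from scipy.spatial.transform import Rotation as R
from scipy.optimize import least_squares
D=[([-1.37619,.411906,-.012716,1.597038,.005584,1.134314,-.082172],[162.27,603.05,230.45],[-5.7e-5,.131,.991382,-.000813]),
([-0.738,.381,.576,1.545,-.213,1.28,-.286],[599.4,150.5,302.8],[0,.759,.651,0]),
([-1.468,.154,.56,2.458,1.575,.742,-2.436],[506.7,188.8,229.6],[.357,.671,.578,.297]),
([-.575,.576,-.476,2.485,1.868,1.159,-2.845],[498.4,181.5,93.5],[.366,.667,.583,.286]),
([.221,1.155,-1.387,2.535,2.169,1.627,-1.954],[477.,217.3,56.],[.308,.488,.772,.268])]
J=[np.array(d[0]) for d in D]; P=[np.array(d[1])/1000 for d in D]; Q=[R.from_quat([d[2][1],d[2][2],d[2][3],d[2][0]]) for d in D]
def fk(j,sg,o,t=None):
    off=[o[0],0,0,0,o[1],0,o[2]]; A=R.identity(); p=np.zeros(3)
    for i in range(7):
        A=A*R.from_euler('z' if i%2==0 else 'y',sg[i]*j[i]+off[i])
        if t is not None: p=p+A.apply(t[i])
    return (p,A)
if __name__=="__main__":
    res=[]
    for sg in itertools.product([1,-1],repeat=7):
        if sg[1]<0: continue
        for o5 in (0,):
            for o1 in (0,2,-2):
                for o7 in (0,2,-2):
                    f=lambda o:np.concatenate([(Q[k].inv()*fk(J[k],sg,o)[1]).as_rotvec() for k in range(len(J))])
                    k=least_squares(f,[o1,o5,o7]); res.append((k.cost,sg,k.x))
    res.sort(key=lambda a:a[0])
    for c in res[:6]: print(c)
    _,sg,o=res[0]
    def g(x):
        t=x.reshape(7,3); e=[fk(J[k],sg,o,t)[0]-P[k] for k in range(len(J))]
        return np.concatenate(e+[.003*(x-x0)])
    t0=np.zeros((7,3)); t0[0,2]=.35;t0[2,2]=.42;t0[4,2]=.4;t0[6,2]=.3; x0=t0.ravel()
    k=least_squares(g,x0); print(k.x.reshape(7,3).round(3),np.abs(k.fun[:15]).max())
E
python3 kin.py
```

```text
(np.float64(3.3033349949001803e-06), (-1, 1, -1, 1, -1, 1, -1), array([ 1.23703178e-04,  5.59890698e-04, -4.71241910e+00]))
(np.float64(3.3033349949002396e-06), (-1, 1, -1, 1, -1, 1, -1), array([1.23703158e-04, 5.59890703e-04, 1.57076621e+00]))
(np.float64(3.3033349949003828e-06), (-1, 1, -1, 1, -1, -1, -1), array([ 1.23703155e-04, -3.14103276e+00, -1.57082644e+00]))
(np.float64(3.3033349949005357e-06), (-1, 1, -1, 1, -1, -1, -1), array([ 1.23703158e-04,  3.14215254e+00, -1.57082644e+00]))
(np.float64(3.3033349949006754e-06), (-1, 1, -1, 1, -1, 1, -1), array([ 1.23702880e-04,  5.59890653e-04, -4.71241910e+00]))
(np.float64(3.3033349949006767e-06), (-1, 1, -1, 1, -1, -1, -1), array([ 1.23703235e-04, -3.14103276e+00,  4.71235886e+00]))
[[ 0.002 -0.014  0.283]
 [-0.002 -0.014  0.055]
 [ 0.003 -0.011  0.475]
 [ 0.    -0.011  0.025]
 [-0.001  0.     0.425]
 [ 0.001  0.     0.024]
 [ 0.001  0.001  0.324]] 4.477929358787103e-06
```

```bash
cat > ik.py <<'E'
from kin import *
sg=(-1,1,-1,1,-1,1,-1); o=[0,0,np.pi/2]
T=np.array([[.002,-.014,.283],[-.002,-.014,.055],[.003,-.011,.475],[0,-.011,.025],[-.001,0,.425],[.001,0,.024],[.001,.001,.324]])
lo=np.array([-2.95,-.29,-1.47,.14,-1.03,.13,-2.86]); hi=np.array([2.95,1.99,1.44,2.54,4.17,1.85,2.86]); mid=(lo+hi)/2; hw=(hi-lo)/2
def tilt(a,th):
    a,th=np.radians([a,th]); z=np.array([np.cos(th)*np.cos(a),np.cos(th)*np.sin(a),-np.sin(th)]); y=np.array([np.sin(th)*np.cos(a),np.sin(th)*np.sin(a),np.cos(th)])
    return R.from_matrix(np.stack([np.cross(y,z),y,z],1))
def ik(p,A,seed,w=.02):
    def f(j):
        q,B=fk(j,sg,o,T); return np.concatenate([(q-p)*10,(A.inv()*B).as_rotvec()*3,w*(j-mid)/hw])
    k=least_squares(f,np.clip(seed,lo+.01,hi-.01),bounds=(lo,hi),max_nfev=60); return k.x,np.abs(k.fun[:6]).max()
def marg(j): return (1-np.abs(j-mid)/hw).min()
E
cat > srch.py <<'E'
from ik import *
rng=np.random.default_rng(0); out=[]
for x,y in [(.5,.19),(.5,0),(.45,.3),(.35,.45),(.6,0),(.7,0)]:
    for a in range(-180,180,45):
        best=None
        for s in range(4):
            j,e=ik(np.array([x,y,.08]),tilt(a,30),mid+hw*rng.uniform(-.7,.7,7))
            if e<.03 and (best is None or marg(j)>best[0]): best=(marg(j),j)
        if best: out.append((best[0],x,y,a,best[1].round(2)))
out.sort(key=lambda v:-v[0])
for v in out[:25]: print(v[0].round(2),*v[1:])
E
time python3 srch.py
```

```text
0.31 0.35 0.45 135 [ 0.19  1.12 -1.02  1.77 -0.19  0.87  1.92]
0.28 0.6 0 90 [ 0.93  1.08 -0.86  1.61 -0.3   1.05  2.05]
0.27 0.7 0 90 [ 0.77  1.14 -0.79  1.33 -0.33  1.16  2.  ]
0.26 0.45 0.3 135 [ 0.33  1.07 -0.85  1.61 -0.21  1.19  2.11]
0.25 0.5 0.19 90 [ 0.92  1.12 -1.11  2.01 -0.19  0.57  1.84]
0.23 0.5 0.19 135 [ 0.41  1.08 -0.76  1.49 -0.19  1.39  2.21]
0.21 0.5 0 90 [ 0.99  0.95 -0.75  1.84 -0.44  1.    2.25]
0.18 0.7 0 -90 [-0.66  1.02  0.33  1.4   0.66  1.34 -2.34]
0.16 0.5 0 135 [ 0.58  1.06 -0.63  1.4  -0.13  1.62  2.4 ]
0.13 0.6 0 -90 [-0.75  0.91  0.32  1.67  0.67  1.27 -2.49]
0.13 0.7 0 0 [ 0.5   0.82 -0.76  2.29  2.76  0.98 -2.49]
0.11 0.35 0.45 -45 [-1.62  0.91  0.27  1.65  0.61  1.35 -2.54]
0.11 0.5 0.19 -90 [-1.07  0.95  0.35  1.58  0.42  1.45 -2.54]
0.1 0.45 0.3 -90 [-1.19  1.    0.34  1.43  0.31  1.61 -2.58]
0.09 0.5 0 -90 [-0.89  0.83  0.36  1.9   0.62  1.18 -2.6 ]
0.07 0.5 0 -135 [-0.57  1.    0.35  1.45  0.19  1.66 -2.65]
0.07 0.6 0 135 [ 0.46  1.18 -0.58  1.06 -0.15  1.79  2.36]
0.07 0.45 0.3 -45 [-1.36  0.79  0.17  1.94  0.88  1.17 -2.67]
0.06 0.7 0 -45 [-0.41  0.75 -0.12  2.01  1.64  1.06 -2.69]
0.05 0.45 0.3 -180 [-0.16  1.13 -0.57  1.19 -0.07  1.81  2.48]
0.05 0.45 0.3 90 [ 0.86  1.38 -1.4   2.15  0.77  0.39  0.85]
0.03 0.7 0 45 [ 1.22  1.44 -1.43  1.96  1.34  0.35  0.18]
0.03 0.6 0 -135 [-0.48  1.14  0.35  1.12  0.21  1.83 -2.57]
0.02 0.5 0.19 -45 [-1.1   0.72  0.06  2.11  1.13  1.12 -2.8 ]
0.02 0.6 0 0 [ 0.42  0.76 -0.68  2.52  2.81  1.16 -2.66]
real	0m8.990s
user	0m9.332s
sys	0m0.124s
```

drive_tool(deltas=[[[-0.14,0.39,-0.17],[0,0,0],0],[[-0.14,0.39,-0.17],[0,0,0],0],[[-0.14,0.39,-0.17],[0,0,0],0],[[-0.14,0.39,-0.17],[0,0,0],0],[[-0.14,0.39,-0.17],[0,0,0],0],[[-0.14,0.39,-0.17],[0,0,0],0],[[-0.14,0.39,-0.17],[0,0,0],0],[[-0.14,0.39,-0.17],[0,0,0],0],[[0,0,0],[0,0,0],0]])

```text
time: 10.4
position: [537.3, 218.9, 232.6]
eef_rot: [0.314, 0.485, 0.77, 0.271]
contact_force: [0.4, -0.1, -3.4]
gripper_width: 5.2
grasp_force: 59.9
```

```bash
cat >> st.py <<'E'
# rotation (tool frame, units of 8 deg) to tool-down with y at azimuth a
import sys
A=R.from_quat([q[1],q[2],q[3],q[0]])
for a in map(float,sys.argv[1:]):
    t=np.radians(a); y=np.array([np.cos(t),np.sin(t),0]); z=np.array([0,0,-1.])
    B=R.from_matrix(np.stack([np.cross(y,z),y,z],1)); v=(A.inv()*B).as_rotvec(); print(a,(np.degrees(v)/8).round(2))
E
python3 st.py -10 0 15 100
```

```text
10.4 [ 0.534  0.423 -1.445  2.329  1.753  0.845 -1.693] [537.3 218.9 232.6]
[[-0.333  0.576  0.746]
 [ 0.917  0.383  0.113]
 [-0.221  0.722 -0.656]]
-10.0 [ 6.22 -0.09  4.18]
0.0 [6.16 0.45 3.  ]
15.0 [6.01 1.24 1.25]
100.0 [ 3.84  5.31 -8.69]
```

drive_tool(deltas=[[[0,0,-0.1],[0.55,0.113,0.114],0],[[0,0,-0.1],[0.55,0.113,0.114],0],[[0,0,-0.1],[0.55,0.113,0.114],0],[[0,0,-0.1],[0.55,0.113,0.114],0],[[0,0,0],[0.55,0.113,0.114],0],[[0,0,0],[0.55,0.113,0.114],0],[[0,0,0],[0.55,0.113,0.114],0],[[0,0,0],[0.55,0.113,0.114],0],[[0,0,0],[0.55,0.113,0.114],0],[[0,0,0],[0.55,0.113,0.114],0],[[0,0,0],[0.55,0.113,0.114],0],[[0,0,0],[0,0,0],0]])

```text
time: 11.6
position: [523.4, 216.3, 241.3]
eef_rot: [-0.007, 0.61, 0.793, -0.006]
contact_force: [0.3, 0.6, -4.5]
gripper_width: 5.0
grasp_force: 59.9
```

```bash
python3 st.py 15 45 100
```

```text
11.6 [ 0.393  0.664 -1.32   1.662  0.644  1.355 -0.773] [523.4 216.3 241.3]
[[-0.256  0.966 -0.017]
 [ 0.967  0.256 -0.001]
 [ 0.004 -0.017 -1.   ]]
15.0 [-0.12 -0.03 -0.02]
45.0 [-0.11 -0.06 -3.77]
100.0 [ -0.08  -0.11 -10.64]
```

drive_tool(deltas=[[[0,0,0],[-0.01,-0.01,-0.83],0],[[0,0,0],[-0.01,-0.01,-0.83],0],[[0,0,0],[-0.01,-0.01,-0.83],0],[[0,0,0],[-0.01,-0.01,-0.83],0],[[0,0,0],[-0.01,-0.01,-0.83],0],[[0,0,0],[-0.01,-0.01,-0.83],0],[[0,0,0],[-0.01,-0.01,-0.83],0],[[0,0,0],[-0.01,-0.01,-0.83],0],[[0,0,0],[-0.01,-0.01,-0.83],0],[[0,0,0],[-0.01,-0.01,-0.83],0],[[0,0,0],[-0.01,-0.01,-0.83],0],[[0,0,0],[-0.01,-0.01,-0.83],0]])

```text
time: 12.8
position: [521.9, 216.4, 242.1]
eef_rot: [0.005, -0.044, 0.999, 0.001]
contact_force: [-0.3, -0.4, -3.7]
gripper_width: 4.7
grasp_force: 59.9
```

```bash
python3 st.py 90 95 100; cat > plan.py <<'E'
# simulate candidates: continuous IK from present joints while tilting at given TCP and azimuth
from ik import *
from plant import r
j0=r.read_state()["joint_positions"]
print("fk err mm",(fk(j0,sg,o,T)[0]*1000-r.read_state()["position"]).round(1))
for x,y in [(.47,0),(.5,0),(.52,.02)]:
  for a in (75,90,105):
    j=j0
    for th,z in [(90,.24),(70,.22),(50,.2),(40,.18),(28,.16),(28,.1),(28,.03)]:
        j,e=ik(np.array([x,y,z]),tilt(a,th),j,.005)
    print(x,y,a,round(e,4),round(marg(j),2),j.round(2))
E
python3 plan.py
```

```text
12.8 [ 0.436  0.729 -1.44   1.684  0.741  1.393  0.544] [521.9 216.4 242.1]
[[-0.996 -0.087  0.009]
 [-0.087  0.996  0.003]
 [-0.009  0.002 -1.   ]]
90.0 [0.02 0.06 0.63]
95.0 [0.02 0.07 0.  ]
100.0 [ 0.01  0.07 -0.62]
fk err mm [-0.6  1.2 -0.9]
0.47 0 75 0.0 0.19 [ 1.41  1.35 -1.2   2.04  0.22  0.65  1.65]
0.47 0 90 0.0 0.26 [ 1.15  1.15 -0.93  1.88 -0.17  0.91  2.11]
0.47 0 105 0.0 0.22 [ 0.95  1.12 -0.8   1.72 -0.19  1.16  2.24]
0.5 0 75 0.0 0.21 [ 1.35  1.32 -1.17  1.99  0.13  0.65  1.71]
0.5 0 90 0.0 0.26 [ 1.09  1.15 -0.91  1.82 -0.2   0.93  2.11]
0.5 0 105 0.0 0.22 [ 0.91  1.13 -0.78  1.65 -0.21  1.19  2.22]
0.52 0.02 75 0.0001 0.25 [ 1.16  1.14 -0.94  1.98 -0.38  0.63  2.14]
0.52 0.02 90 0.0 0.27 [ 1.05  1.17 -0.93  1.8  -0.2   0.91  2.08]
0.52 0.02 105 0.0 0.23 [ 0.87  1.14 -0.79  1.62 -0.22  1.17  2.2 ]
```

drive_tool(deltas=[[[0.12,-0.42,0],[0,0,0.05],0],[[0.12,-0.42,0],[0,0,0.05],0],[[0.12,-0.42,0],[0,0,0.05],0],[[0.12,-0.42,0],[0,0,0.05],0],[[0.12,-0.42,0],[0,0,0.05],0],[[0.12,-0.42,0],[0,0,0.05],0],[[0.12,-0.42,0],[0,0,0.05],0],[[0.12,-0.42,0],[0,0,0.05],0],[[0.12,-0.42,0],[0,0,0.05],0],[[0.12,-0.42,0],[0,0,0.05],0]])

```text
time: 13.8
position: [472.1, 2.8, 239.7]
eef_rot: [0.003, -0.006, 1.0, 0.001]
contact_force: [-0.2, 0.2, -3.2]
gripper_width: 4.5
grasp_force: 59.9
```

drive_tool(deltas=[[[0,0,0],[-0.7,0,0],0],[[0,0,0],[-0.7,0,0],0],[[0,0,0],[-0.7,0,0],0],[[0,0,0],[-0.7,0,0],0],[[0,0,0],[0,0,0],0]])

```text
time: 14.3
position: [472.5, 0.8, 237.9]
eef_rot: [0.0, -0.003, 0.98, 0.197]
contact_force: [0.2, -0.8, -4.1]
gripper_width: 4.4
grasp_force: 60.1
```

```bash
python3 st.py
```

```text
14.3 [ 1.212  0.623 -1.44   1.881  0.255  1.103  1.295] [472.5   0.8 237.9]
[[-1.    -0.007 -0.001]
 [-0.007  0.923  0.385]
 [-0.002  0.385 -0.923]]
```

drive_tool(deltas=[[[0,0,0],[-0.615,0,0],0],[[0,0,0],[-0.615,0,0],0],[[0,0,0],[-0.615,0,0],0],[[0,0,0],[-0.615,0,0],0],[[0,0,0],[-0.615,0,0],0],[[0,0,0],[-0.615,0,0],0],[[0,0,0],[-0.615,0,0],0],[[0,0,0],[-0.615,0,0],0],[[0,0,0],[0,0,0],0]])

```text
time: 15.2
position: [472.9, 3.5, 237.3]
eef_rot: [-0.003, -0.005, 0.857, 0.516]
contact_force: [0.3, -0.2, -4.8]
gripper_width: 4.7
grasp_force: 60.3
```

```bash
python3 st.py
```

```text
15.2 [ 1.354e+00  1.099e+00 -1.435e+00  1.846e+00 -1.000e-03  1.114e+00
  1.613e+00] [472.9   3.5 237.3]
[[-1.    -0.006 -0.01 ]
 [-0.012  0.468  0.884]
 [-0.     0.884 -0.468]]
```

drive_tool(deltas=[[[0,-0.362,0.192],[0,0,0],0],[[0,-0.362,0.192],[0,0,0],0],[[0,-0.362,0.192],[0,0,0],0],[[0,-0.362,0.192],[0,0,0],0],[[0,-0.362,0.192],[0,0,0],0],[[0,-0.362,0.192],[0,0,0],0],[[0,-0.362,0.192],[0,0,0],0],[[0,-0.362,0.192],[0,0,0],0],[[0,-0.3,0.159],[0,0,0],0],[[0,-0.3,0.159],[0,0,0],0],[[0,0,0],[0,0,0],0]])

```text
time: 16.3
position: [474.4, 3.7, 40.4]
eef_rot: [-0.001, -0.005, 0.856, 0.517]
contact_force: [-0.0, -0.5, -3.8]
gripper_width: 4.6
grasp_force: 60.3
```

```bash
python3 st.py; python3 - <<'E'
from h import *
s,im,d=cap("scene"); save(cv2.resize(im[100:300,200:480],None,fx=2.5,fy=2.5),"s3")
E
```

```text
16.3 [ 1.275  1.342 -1.196  1.864  0.187  0.947  1.763] [474.4   3.7  40.4]
[[-1.    -0.008 -0.008]
 [-0.01   0.465  0.885]
 [-0.004  0.885 -0.465]]
```

View pics/s3.png

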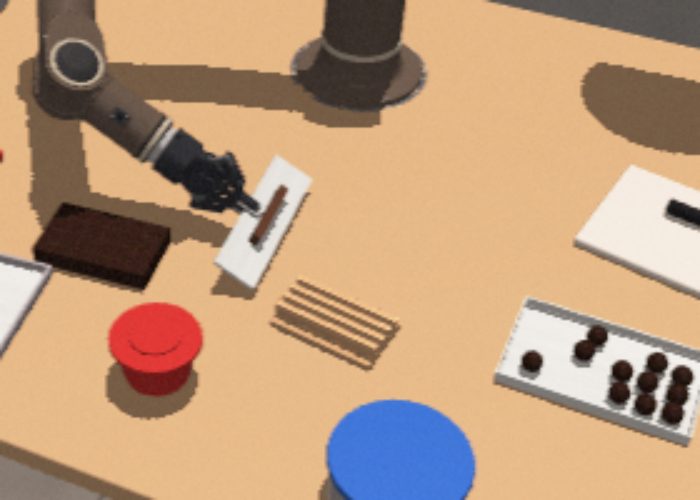

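The plate is level along its length, tilted 28°, and clear of both rack and slab (crop pixel 265,220). I'll touch down, open slightly and withdraw.

drive_tool(deltas=[[[0,-0.13,0.07],[0,0,0],0],[[0,-0.1,0.055],[0,0,0],0],[[0,-0.04,0.02],[0,0,0],0],[[0,0,0],[0,0,0],0]])

```text
time: 16.75
position: [475.1, 3.6, 27.3]
eef_rot: [-0.0, -0.006, 0.856, 0.517]
contact_force: [-0.1, -0.1, -3.6]
gripper_width: 4.6
grasp_force: 60.3
```

drive_tool(deltas=[[[0,0,0],[0,0,0],16],[[0,0,0],[0,0,0],16],[[0,0,0],[0,0,0],16],[[0,0,0],[0,0,0],16]])

```text
time: 17.15
position: [475.2, 3.8, 27.7]
eef_rot: [-0.0, -0.006, 0.856, 0.517]
contact_force: [0.1, 0.2, -2.5]
gripper_width: 15.9
grasp_force: 0.8
```

drive_tool(deltas=[[[0,-0.28,-0.53],[0,0,0],16],[[0,-0.28,-0.53],[0,0,0],16],[[0,-0.14,-0.66],[0,0,0],16],[[0,0,-0.7],[0,0,0],16],[[0,0.5,-0.6],[0,0,0],16],[[0,0.5,-0.6],[0,0,0],16],[[0,0.5,-0.3],[0,0,0],16],[[0,0.5,-0.3],[0,0,0],16],[[0,0.5,-0.3],[0,0,0],16],[[0,0,0],[0,0,0],16]])

```text
time: 18.15
position: [476.7, -154.0, 216.8]
eef_rot: [0.002, -0.007, 0.856, 0.516]
contact_force: [0.8, 0.6, -0.7]
gripper_width: 15.7
grasp_force: 0.0
```

```bash
python3 st.py 90; python3 - <<'E'
from h import *
s,im,d=cap("scene"); save(cv2.resize(im[100:300,200:480],None,fx=2.5,fy=2.5),"s4")
E
```

```text
18.15 [ 1.425  1.154 -1.331  1.596  0.041  1.407  1.757] [ 476.7 -154.   216.8]
[[-1.    -0.015 -0.004]
 [-0.011  0.467  0.884]
 [-0.011  0.884 -0.467]]
90.0 [7.77 0.03 0.11]
```

View pics/s4.png

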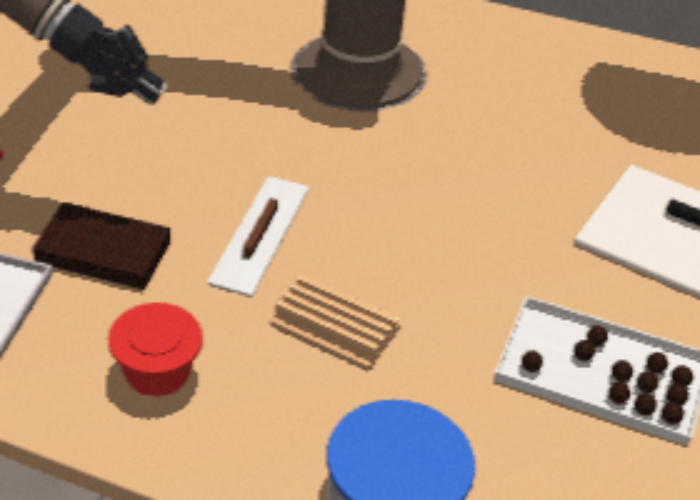

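The guide now lies flat with the grip up, between slab and rack (crop pixel 258,235), released. Next I turn the tool down and measure guide and slab together from the wrist.

drive_tool(deltas=[[[0,0,0],[0.78,0,0.01],30],[[0,0,0],[0.78,0,0.01],30],[[0,0,0],[0.78,0,0.01],30],[[0,0,0],[0.78,0,0.01],30],[[0,0,0],[0.78,0,0.01],30],[[0,0,0],[0.78,0,0.01],60],[[0,0,0],[0.78,0,0.01],60],[[0,0,0],[0.78,0,0.01],60],[[0,0,0],[0.78,0,0.01],60],[[0,0,0],[0.78,0,0.01],60],[[0,0,0],[0,0,0],60],[[0,0,0],[0,0,0],60]])

```text
time: 19.4
position: [475.3, -153.9, 212.0]
eef_rot: [-0.001, -0.0, 1.0, -0.001]
contact_force: [0.6, -0.5, 0.4]
gripper_width: 59.9
grasp_force: 0.0
```

drive_tool(deltas=[[[0,0.27,-0.3],[0,0,0],60],[[0,0.27,-0.3],[0,0,0],60],[[0,0.27,-0.3],[0,0,0],60],[[0,0.27,-0.3],[0,0,0],60],[[0,0,0],[0,0,0],60]])

```text
time: 19.9
position: [476.9, -97.4, 274.9]
eef_rot: [0.001, -0.001, 1.0, -0.002]
contact_force: [0.7, -0.1, 0.2]
gripper_width: 59.9
grasp_force: 0.0
```

```bash
python3 st.py 90; cat > meas.py <<'E'
from h import *
import sys
s,im,d=cap("wrist"); w=world("wrist",s,d); save(im,sys.argv[1]); np.savez(sys.argv[1]+".npz",im=im,d=d,w=w)
g=im.astype(int); hsv=cv2.cvtColor(im,cv2.COLOR_RGB2HSV)
def rect(m,tag):
    m=cv2.morphologyEx(m.astype(np.uint8),cv2.MORPH_OPEN,np.ones((3,3)))
    n,l,st,_=cv2.connectedComponentsWithStats(m)
    for k in np.argsort(-st[1:,4])[:3]+1:
        q=w[l==k].astype(np.float32); rc=cv2.minAreaRect(q[:,:2].copy())
        print(tag,st[k],"c",np.round(rc[0],1),"size",np.round(rc[1],1),"ang",round(rc[2],2),"z",np.median(q[:,2]).round(1),"mean",q.mean(0).round(1))
x,y,z=w[...,0],w[...,1],w[...,2]
rect((z>26)&(z<34)&(abs(x-607)<120)&(abs(y+198)<130),"slab")
rect((z>22)&(z<31)&(hsv[...,1]>60)&(x>300)&(x<700)&(y>-100)&(y<90),"bar")
rect((hsv[...,1]<45)&(hsv[...,2]>120)&(z>2)&(z<12)&(x>300)&(x<700),"plate")
E
python3 meas.py w5
```

```text
19.9 [ 1.125  0.39  -1.29   1.81   0.4    1.242  1.295] [476.9 -97.4 274.9]
[[-1.    -0.002  0.003]
 [-0.002  1.    -0.004]
 [-0.003 -0.004 -1.   ]]
90.0 [-0.03  0.02  0.02]
slab [ 122  232  154   86 8541] c [ 608.3 -193.9] size [111.3 180.8] ang 5.09 z 29.9 mean [ 596.9 -184.5   29.9]
bar [ 362  122   16  102 1227] c [475.2   9.6] size [118.8  13.8] ang 2.38 z 26.1 mean [472.5   9.1  26. ]
plate [  336    55    65   215 10531] c [474.9  10.1] size [260.1  70.3] ang 2.44 z 6.1 mean [459.4   8.7   6.1]
```

View pics/w5.png

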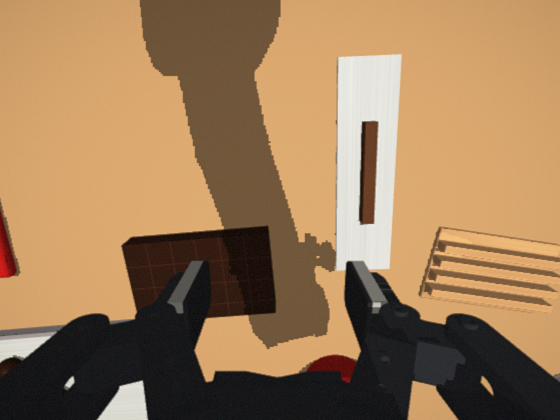

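The wrist view shows the guide at (370,160) and slab at (200,275). The sizes match (260×70, 111×181, plate top 6.1, bar top 26.1). Now I grasp the bar.

drive_tool(deltas=[[[0.01,0.54,0],[0,0,-0.15],50],[[0.01,0.54,0],[0,0,-0.16],50],[[0.01,0.54,0],[0,0,0],50],[[0,0.526,0],[0,0,0],50],[[0,0,0.7],[0,0,0],50],[[0,0,0.7],[0,0,0],50],[[0,0,0.7],[0,0,0],50],[[0,0,0.7],[0,0,0],50],[[0,0,0.6],[0,0,0],50],[[0,0,0.5],[0,0,0],50],[[0,0,0.4],[0,0,0],50],[[0,0,0.3],[0,0,0],50]])

```text
time: 21.15
position: [470.2, 5.7, 39.8]
eef_rot: [-0.002, -0.021, 1.0, -0.002]
contact_force: [-0.5, -0.3, 0.1]
gripper_width: 50.1
grasp_force: 0.0
```

```bash
python3 st.py 92.4
```

```text
21.15 [ 0.64   0.646 -0.98   2.088  0.757  0.819  0.804] [470.2   5.7  39.8]
[[-0.999 -0.042 -0.003]
 [-0.042  0.999 -0.003]
 [ 0.004 -0.003 -1.   ]]
92.4 [-0.02 -0.03  0.  ]
```

drive_tool(deltas=[[[-0.1,0.08,0],[0,0,0],50],[[0,0,0.25],[0,0,0],50],[[0,0,0.2],[0,0,0],50],[[0,0,0.17],[0,0,0],50],[[0,0,0],[0,0,0],50]])

```text
time: 21.65
position: [475.4, 10.3, 9.9]
eef_rot: [-0.001, -0.021, 1.0, -0.002]
contact_force: [-0.0, -0.2, 0.3]
gripper_width: 49.8
grasp_force: 0.0
```

drive_tool(deltas=[[[0,0,0],[0,0,0],30],[[0,0,0],[0,0,0],10],[[0,0,0],[0,0,0],0],[[0,0,0],[0,0,0],0],[[0,0,0],[0,0,0],0]])

```text
time: 22.15
position: [476.4, 10.3, 11.5]
eef_rot: [0.0, -0.021, 1.0, -0.002]
contact_force: [-0.3, -0.9, 5.7]
gripper_width: 12.4
grasp_force: 59.1
```

drive_tool(deltas=[[[0,0,-0.2],[0,0,0],0],[[0,0,-0.4],[0,0,0],0],[[0,0,-0.5],[0,0,0],0],[[0,0,-0.5],[0,0,0],0],[[0,0,0],[0,0,0.7],0],[[0,0,0],[0,0,0.7],0],[[0,0,0],[0,0,0.7],0],[[0,0,0],[0,0,0.7],0],[[0,0,0],[0,0,0.7],0],[[0,0,0],[0,0,0.7],0],[[0,0,0],[0,0,0.7],0],[[0,0,0],[0,0,0.7],0]])

```text
time: 23.35
position: [475.6, 10.9, 91.1]
eef_rot: [-0.0, 0.363, 0.932, -0.002]
contact_force: [0.1, 0.3, -3.8]
gripper_width: 12.1
grasp_force: 59.3
```

drive_tool(deltas=[[[0,0,0],[0,0,0.7],0],[[0,0,0],[0,0,0.7],0],[[0,0,0],[0,0,0.7],0],[[0,0,0],[0,0,0.7],0],[[0,0,0],[0,0,0.7],0],[[0,0,0],[0,0,0.7],0],[[0,0,0],[0,0,0.7],0],[[0,0,0],[0,0,0.4],0],[[0,0,0],[0,0,0],0]])

```text
time: 24.25
position: [475.8, 11.0, 91.1]
eef_rot: [0.001, 0.674, 0.739, -0.001]
contact_force: [0.3, 0.0, -4.8]
gripper_width: 12.3
grasp_force: 59.3
```

```bash
python3 st.py 5.1
```

```text
24.25 [ 0.441  0.437 -0.699  2.055  0.4    0.785 -0.41 ] [475.8  11.   91.1]
[[-0.091  0.996 -0.001]
 [ 0.996  0.091 -0.003]
 [-0.003 -0.001 -1.   ]]
5.1 [-0.01  0.02  0.02]
```

drive_tool(deltas=[[[-0.48,-0.012,0],[0,0,0],0],[[-0.48,-0.012,0],[0,0,0],0],[[-0.48,-0.012,0],[0,0,0],0],[[-0.48,-0.012,0],[0,0,0],0],[[-0.48,-0.012,0],[0,0,0],0],[[-0.48,-0.012,0],[0,0,0],0],[[-0.48,-0.012,0],[0,0,0],0],[[-0.48,-0.012,0],[0,0,0],0],[[-0.48,-0.012,0],[0,0,0],0],[[0,0,0],[0,0,0],0]])

```text
time: 25.25
position: [489.8, -208.8, 91.3]
eef_rot: [0.001, 0.675, 0.738, -0.002]
contact_force: [-0.4, -0.3, -4.4]
gripper_width: 12.4
grasp_force: 59.3
```

```bash
python3 st.py 5.1; cat > m2.py <<'E'
from h import *
import sys
s,im,d=cap("wrist"); w=world("wrist",s,d); np.savez(sys.argv[1]+".npz",im=im,d=d,w=w); save(im,sys.argv[1])
q4=s["eef_rot"]; A=R.from_quat([q4[1],q4[2],q4[3],q4[0]]).as_matrix()
L=(w-s["position"])@A   # tool-frame coords
hsv=cv2.cvtColor(im,cv2.COLOR_RGB2HSV)
x,y,z=w[...,0],w[...,1],w[...,2]
def edge(m,side,tag,c=0):
    # border of m in tool frame: extreme tool-y per tool-x bin
    X=L[...,0][m];Y=L[...,1][m];pts=[]
    for b in np.arange(np.nanmin(X),np.nanmax(X),5):
        k=(X>=b)&(X<b+5)
        if k.sum()>8: pts.append((b+2.5,np.percentile(Y[k],98 if side>0 else 2)))
    pts=np.array(pts,np.float32); l=cv2.fitLine(pts,cv2.DIST_HUBER,0,.01,.01).ravel()
    sl=l[1]/l[0]; print(tag,len(pts),"x",pts[:,0].min(),pts[:,0].max(),"y at x=0: %.2f"%(l[3]-sl*l[2]),"slope deg %.2f"%np.degrees(np.arctan(sl)),"res %.2f"%np.abs(pts[:,1]-(l[3]+sl*(pts[:,0]-l[2]))).mean())
sm=(z>26)&(z<34)&(abs(x-607)<110)&(abs(y+198)<130)&(hsv[...,2]<120)&(hsv[...,1]>40)
edge(sm,-1,"slab near")
print("slab tool-x range",np.nanpercentile(L[...,0][sm],[.5,99.5]).round(1), "z",np.median(z[sm]).round(1))
zt=float(sys.argv[2]); pm=(abs(z-zt)<5)&(hsv[...,1]<50)&(hsv[...,2]>110)&(abs(L[...,1])<45)
edge(pm,1,"plate far"); edge(pm,-1,"plate near"); print("plate x",np.nanpercentile(L[...,0][pm],[.5,99.5]).round(1),"z",np.median(z[pm]).round(1))
E
python3 m2.py w6 86
```

```text
25.25 [ 0.805  0.508 -0.643  1.928  0.409  0.838  0.032] [ 489.8 -208.8   91.3]
[[-0.088  0.996 -0.001]
 [ 0.996  0.088 -0.004]
 [-0.004 -0.002 -1.   ]]
5.1 [-0.01  0.03 -0.  ]
slab near 36 x -83.48805 91.51195 y at x=0: 66.81 slope deg -1.33 res 7.38
slab tool-x range [-82.5  93.3] z 30.0
plate far 32 x -57.307682 112.692314 y at x=0: 34.92 slope deg -0.44 res 3.02
plate near 32 x -57.307682 112.692314 y at x=0: -33.58 slope deg 0.45 res 2.95
plate x [-51.  113.2] z 85.5
```

View pics/w6.png

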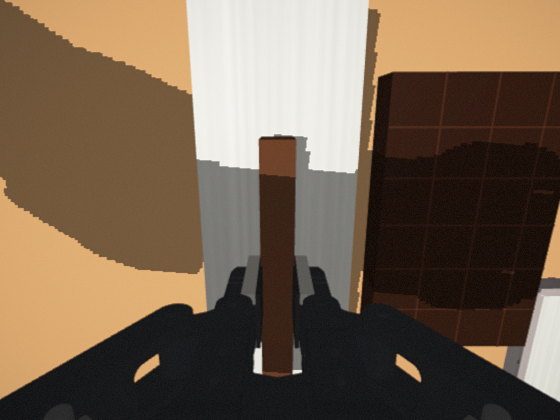

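The held guide (columns 190–368) is aligned with the tool. The slab (columns 375–560) shows its near edge at right. I'll refit on the unobstructed parts of the edges.

```bash
cat > m3.py <<'E'
from h import *
import sys
n,zt=sys.argv[1],float(sys.argv[2])
if len(sys.argv)>3:
    s,im,d=cap("wrist"); np.savez(n+".npz",im=im,d=d,w=world("wrist",s,d)); save(im,n)
s=r.read_state(); Z=np.load(n+".npz"); im,w=Z["im"],Z["w"]
q4=s["eef_rot"]; A=R.from_quat([q4[1],q4[2],q4[3],q4[0]]).as_matrix(); L=(w-s["position"])@A
hsv=cv2.cvtColor(im,cv2.COLOR_RGB2HSV); z=w[...,2]; tx,ty=L[...,0],L[...,1]
def edge(m,side,tag,lo,hi):
    rows=[]
    for v in range(im.shape[0]):
        k=np.where(m[v])[0]
        if len(k)>6:
            u=k[0] if side<0 else k[-1]; rows.append((tx[v,u],ty[v,u]))
    p=np.array(rows,np.float32); p=p[(p[:,0]>lo)&(p[:,0]<hi)]
    l=cv2.fitLine(p,cv2.DIST_WELSCH,0,.01,.01).ravel(); sl=l[1]/l[0]; e=p[:,1]-(l[3]+sl*(p[:,0]-l[2]))
    print(tag,len(p),"y at x=0: %.2f  slope %.2f deg  med|res| %.2f"%(l[3]-sl*l[2],np.degrees(np.arctan(sl)),np.median(abs(e))))
sm=(abs(z-30)<2.5)&(ty>25)&(ty<200)&(hsv[...,2]<130)
edge(sm,-1,"slab near",-30,85); k=tx[sm]; print("slab tx",np.percentile(k,[.2,99.8]).round(1))
pm=(abs(z-zt)<2.5)&(abs(ty)<50)&(hsv[...,1]<50)
edge(pm,1,"plate far",10,120); edge(pm,-1,"plate near",10,120); print("plate tx max",tx[pm].max().round(1),"z",np.median(z[pm]))
E
python3 m3.py w6 85.5
```

```text
slab near 185 y at x=0: 64.67  slope -0.02 deg  med|res| 0.15
slab tx [-86.8  91.2]
plate far 247 y at x=0: 34.98  slope 0.23 deg  med|res| 0.14
plate near 247 y at x=0: -34.28  slope 0.03 deg  med|res| 0.14
plate tx max 111.6 z 85.52596213492359
```

drive_tool(deltas=[[[0.02,0.2,0],[0,0,0],0],[[0.02,0.2,0],[0,0,0],0],[[0,0,0.3],[0,0,0],0],[[0,0,0.3],[0,0,0],0],[[0,0,0.25],[0,0,0],0],[[0,0,0.2],[0,0,0],0],[[0,0,0.15],[0,0,0],0],[[0,0,0.1],[0,0,0],0],[[0,0,0.1],[0,0,0],0],[[0,0,0.1],[0,0,0],0],[[0,0,0],[0,0,0],0]])

```text
time: 26.4
position: [509.9, -201.2, 16.0]
eef_rot: [0.001, 0.674, 0.739, -0.002]
contact_force: [-0.2, -0.1, -3.1]
gripper_width: 12.6
grasp_force: 59.3
```

```bash
python3 st.py 5.1; python3 m3.py w7 10 1
```

```text
26.4 [ 0.712  0.636 -0.567  1.933  0.511  0.719 -0.069] [ 509.9 -201.2   16. ]
[[-0.091  0.996 -0.001]
 [ 0.996  0.091 -0.003]
 [-0.003 -0.002 -1.   ]]
5.1 [-0.01  0.02  0.02]
slab near 278 y at x=0: 44.23  slope -0.23 deg  med|res| 0.22
slab tx [-51.9  87.7]
plate far 251 y at x=0: 35.20  slope 0.05 deg  med|res| 0.13
plate near 251 y at x=0: -34.20  slope -0.03 deg  med|res| 0.13
plate tx max 114.0 z 10.315302079922741
```

drive_tool(deltas=[[[0,0,0.07],[0,0,-0.025],0],[[0,0.06,0],[0,0,0],0],[[0,0.06,0],[0,0,0],0],[[0,0,0],[0,0,0],0]])

```text
time: 26.85
position: [516.9, -200.5, 13.2]
eef_rot: [0.001, 0.673, 0.74, -0.001]
contact_force: [0.0, -0.6, -4.1]
gripper_width: 12.6
grasp_force: 59.3
```

```bash
python3 st.py 5.1; python3 m3.py w8 7 1
```

```text
26.85 [ 0.703  0.647 -0.564  1.92   0.515  0.721 -0.071] [ 516.9 -200.5   13.2]
[[-0.095  0.995  0.   ]
 [ 0.995  0.095 -0.003]
 [-0.003 -0.    -1.   ]]
5.1 [-0.    0.02  0.04]
slab near 282 y at x=0: 37.48  slope 0.17 deg  med|res| 0.15
slab tx [-48.9  87.3]
plate far 251 y at x=0: 35.90  slope -0.08 deg  med|res| 0.15
plate near 251 y at x=0: -33.68  slope -0.03 deg  med|res| 0.14
plate tx max 113.9 z 7.485719769426843
```

drive_tool(deltas=[[[0,0,0.028],[0,0,0.01],0],[[0,0.02,0],[0,0,0],0],[[0,0.02,0],[0,0,0],0],[[0,0,0],[0,0,0],0]])

```text
time: 27.3
position: [518.1, -200.4, 11.6]
eef_rot: [0.001, 0.673, 0.739, -0.001]
contact_force: [0.2, 0.4, -3.8]
gripper_width: 12.5
grasp_force: 59.5
```

```bash
python3 st.py 5.1; python3 m3.py w9 7 1
```

```text
27.3 [ 0.7    0.651 -0.562  1.917  0.517  0.721 -0.075] [ 518.1 -200.4   11.6]
[[-0.093  0.996 -0.001]
 [ 0.996  0.093 -0.003]
 [-0.003 -0.001 -1.   ]]
5.1 [-0.01  0.02  0.03]
slab near 285 y at x=0: 36.04  slope -0.01 deg  med|res| 0.15
slab tx [-47.4  87.5]
plate far 251 y at x=0: 35.92  slope -0.21 deg  med|res| 0.28
plate near 251 y at x=0: -34.06  slope 0.01 deg  med|res| 0.12
plate tx max 113.7 z 6.072324061659433
```

drive_tool(deltas=[[[0,0.02,0.004],[0,0,0],0],[[0,0.01,0],[0,0,0],0],[[0,0,0],[0,0,0],0],[[0,0,0],[0,0,0],0]])

```text
time: 27.75
position: [518.2, -200.5, 11.5]
eef_rot: [-0.0, 0.673, 0.739, -0.003]
contact_force: [-6.7, 0.9, 6.2]
gripper_width: 12.2
grasp_force: 60.5
```

drive_tool(deltas=[[[0,0,0],[0,0,0],26],[[0,0,0],[0,0,0],26],[[0,0,0],[0,0,0],26],[[0,0,-0.3],[0,0,0],26],[[0,0,-0.5],[0,0,0],26],[[0,0,-0.7],[0,0,0],26],[[0,0,-0.7],[0,0,0],26],[[0,0,-0.7],[0,0,0],26],[[0,-0.4,-0.7],[0,0,0],26],[[0,-0.4,-0.7],[0,0,0],26],[[0,0,0],[0,0,0],26]])

```text
time: 28.85
position: [480.4, -204.0, 232.0]
eef_rot: [0.004, 0.673, 0.739, -0.001]
contact_force: [0.7, 0.1, 0.6]
gripper_width: 26.1
grasp_force: 0.0
```

```bash
python3 st.py; sed -i 's/,-30,85)/,-80,85)/; s/,10,120)/,-120,120)/g' m3.py; python3 m3.py w10 6 1; python3 meas.py w11; python3 - <<'E'
from h import *
s,im,d=cap("top"); w=world("top",s,d); o=np.load("top0.npz")["w"]
for k,(a,b,c,e),h in (("tub",(270,150,315,195),(60,95)),("scale",(392,225,452,275),(12,30)),("tray2",(100,192,185,252),(10,100))):
    for W in(o,w):
        p=W[b:e,a:c].reshape(-1,3); q=p[(p[:,2]>h[0])&(p[:,2]<h[1])]; print(k,len(q),q.mean(0).round(1))
E
```

```text
28.85 [ 0.903  0.317 -0.735  1.813  0.245  1.096  0.174] [ 480.4 -204.   232. ]
[[-0.093  0.996  0.005]
 [ 0.996  0.093 -0.008]
 [-0.008  0.004 -1.   ]]
slab near 159 y at x=0: 73.38  slope 0.11 deg  med|res| 0.22
slab tx [-89.9  88.5]
plate far 217 y at x=0: 49.34  slope 0.15 deg  med|res| 0.32
plate near 217 y at x=0: 4.05  slope -0.15 deg  med|res| 0.01
plate tx max 133.6 z 5.9348667681414895
slab [  343    94   127   173 18624] c [ 609.3 -193.7] size [111.1 179.9] ang 5.19 z 30.0 mean [ 607.9 -187.2   30. ]
plate [  280    48    71   237 12584] c [ 519.4 -197.2] size [ 69.9 258.4] ang 5.45 z 6.0 mean [ 515.5 -175.     6. ]
plate [454 236   8  19  88] c [ 696.6 -261. ] size [23.4  6.4] ang 89.31 z 3.7 mean [ 697.1 -260.     3.7]
plate [453 256   3   5  15] c [ 697.9 -277.2] size [3.1 5.5] ang 10.23 z 3.3 mean [ 698.  -277.4    3.3]
tub 820 [785.1 -15.2  73.3]
tub 825 [785.  -15.3  73.3]
scale 1718 [ 544.9 -541.8   20.7]
scale 1696 [ 545.5 -542.5   20.9]
tray2 875 [540.2 563.7  22.8]
tray2 868 [539.8 564.7  23. ]
```

```bash
python3 -c "
from plant import r
print(r.finish_job())"
```

```text
the job is handed in; nothing more can be done
None
```

The job is handed in: the guide was laid flat and released clear of the slab, then regrasped and left flat, grip up, along the slab's robot-facing side (measured gap about 0 mm, angle off parallel about 0.3°, slab shift about 1 mm; tub, scale and tray about 1 mm or less); no verdict was returned.

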